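# Set the filter selector the short way round and latch it

### The job

Turn the round selector on top of the white filter unit, by the shorter way round and without lifting it off its spindle, until its nose is within the long raised arc, feeling gently for the place under the arc where it drops fully home. Then swing the steel latch all the way across the selector's rim. Never force the selector against the unit, and leave the other things on the shelf where they are.

Things in the scene. Friction and masses are not known exactly. Their poses are not given: they have to be found in the camera images.
- housing: The filter unit: a fixed low white plastic box 190 x 190 x 50 mm. Origin at the centre of its underside, z up; the selector turns about this z axis. Its +x points to the middle of the long raised arc on its top; three thin short ribs at the other three sides mean nothing here.
- seat_top (a point): Hidden under the selector: top of a flat seat, 62 mm above the housing's origin, on the turning axis; axes as the housing's. Three sockets 9.2 to 10.4 mm wide, 7 mm deep take three 7 mm pegs of the selector at one angle only, fixed but unknown: with the nose anywhere from 0.5 rad before to 0.5 rad behind the arc's middle, right to about 0.05 rad. Cushioned: yields 1 mm per 2.5 N, 3 mm at most.
- arc (a point): Middle of the top of the long raised arc, a curved grey rib 10 mm thick and 1.25 rad long on top of the housing, 76 mm from the turning axis towards the housing's +x; the selector's nose must end inside its span. Axes as the housing's.
- selector_grip (a point): Centre of the selector's upright bar grip, on the turning axis; bar 50 mm long (x, towards the nose), 14 mm thick (y), 36 mm high, z up. The hub's top is 18 mm below. It is 118 mm above the housing's origin while the pegs ride on the seat, 111 mm when dropped into the sockets (fully home). Not to be lifted 8 mm, nor pressed or twisted against the unit with over 25 N.
- selector_disc (a point): Centre of the upper face of the selector's disc, 38 mm below selector_grip. The selector is a loose grey plastic disc 120 mm across, 10 mm thick, on three pegs 8 mm long, with a hub 42 mm across and 20 mm high that carries the bar; about 0.2 kg. It turns endlessly on a hidden 20 mm spindle (1 mm play all round) and drops home under its own weight or a light push.
- pointer (a point): Tip of the selector's nose, a small block 10 mm wide on the disc's edge in line with the bar, with a low ridge on the disc leading to it; 66 mm from the turning axis. x points outward.
- latch (a joint): Angle of the latch, rad: 0 swung outward (the arm points 0.5 rad counter-clockwise, from above, of the housing's +x), growing clockwise to the stop at 1.3, where the arm lies across the selector's rim towards the turning axis. Light friction, stays where left. It passes over the disc (2.5 mm gap) only when the selector is fully home; otherwise it strikes the disc's edge.
- latch_tab (a point): Middle of the latch's upright steel pin, 12 mm thick and 36 mm high (its top 18 mm above this point, the arm 18 mm below), 50 mm from the latch's pivot: push or pinch here.
- latch_pivot (a point): The latch's upright turning axis, at mid-thickness of its flat steel arm (66 x 14 x 8 mm), 79.5 mm above the housing's origin at its (-75, +78 mm) corner. Axes as the housing's.
- dispenser: White plastic pump dispenser, empty, 68 mm across, 152 mm tall. Bystander: leave it where it stands. Origin at the centre of its underside, z up.
- brush: Red plastic scrubbing brush 150 x 50 x 70 mm, bristles down. Bystander: leave it where it stands. Origin at the centre of its underside, z up.
- tumbler: Glass tumbler 72 mm across, 100 mm tall, close to the unit. Bystander: leave it where it stands. Origin at the centre of its underside, z up.
- saucer: White ceramic saucer 140 mm across, 20 mm high. Bystander: leave it where it stands. Origin at the centre of its underside, z up.
- spoon: Stainless tablespoon 200 mm long, lying. Bystander: leave it where it stands. Origin at the centre of its underside, z up.
- cartridge: White filter cartridge 60 mm across, 125 mm tall, upright. Bystander: leave it where it stands. Origin at the centre of its underside, z up.
There are look-alikes about, which are no part of the job. What is shaped like the part that bears selector_grip but yellow is not meant.

How it is judged:
By the outcome, as a careful person would: the job done as asked, in the order asked, and still so for the second after the job is handed in, with the robot touching nothing.
It also fails if it takes over 72 s, if anything falls off the work surface, if the arm or the gripper's body presses on something with over 40 N, if the wrist force passes 120 N, or if a joint passes its speed limit or range.

### The arm

A 7-joint arm with a two-finger parallel gripper is mounted at the origin on the work surface. World frame = base frame: x ahead of the robot, y to its left, z up, the work surface at z = 0. Lengths are in mm, angles in degrees, forces in N, time in s.
With the tool pointing down it reaches from about 400 to 850 mm from the base axis. Payload 10.4 kg.
Tool frame: the origin (TCP) lies on the centre line of the jaws, within the pads' length; the fingertips stand 25 mm ahead of it and the grasp point (between the pads) lies 6 mm ahead of it (robot.nose_length is the distance from the TCP to the fingertips, in mm); y points along the fingers, x is the direction in which the jaws open and shut, and the axes are right-handed (so a half turn about y gives the same grasp; the last joint's range is limited). The gripper opens to 85 mm and grips with 20 to 120 N. Pads are 22 mm wide; open, the fingers measure 114 mm over their backs; the gripper's body (76 mm by 85 mm) begins 54 mm behind the grasp point. The pads swing forward as they close: fully open they stand 13 mm farther back than shut.
Start: joints at [-77.67, 19.034, -3.707, 83.658, 1.238, 77.344, -5.071], TCP at [147.213, 607.435, 256.338] pointing down, gripper open.
Joint ranges: [-148.97, 148.97], [-28.65, 121.19], [-84.17, 76.75], [9.2, 138.47], [-72.65, 252.65], [3.7, 117.97], [-149.18, 149.18]. Speed limits (degrees/s): [127.2, 127.2, 159.86, 159.86, 180, 180, 180].

### API

Orientations are given as [roll, pitch, yaw] about the fixed x, y, z axes, in that order (R = Rz(yaw) Ry(pitch) Rx(roll)).
In Python, from rig import robot gives the robot as it stands.
- The arm moves only by the shell command python3 -m pendant 'ROWS'. ROWS is text: rows parted by semicolons, each of 7 numbers parted by spaces: the opening, from 0 (shut) to 1 (fully open), then the shift along the tool's x, y, z each as a share of 0.2 m, from -1 to 1, then the turn, a rotation vector about the tool's x, y, z each as a share of pi rad, from -1 to 1. In form: hand dx dy dz ax ay az; .... A call has 1 to 5 rows; each row is the pose to reach, as a shift and turn from the pose commanded when the call began, along the tool's axes at that moment, turning the shorter way round; what a row does not reach only later rows make up. A row lasts 1/8 s, in which the tool goes at most 62.5 mm and 10.7 degrees, less where a joint would pass 70% of its speed; a pose out of reach is approached as far as the arm can. A call with a number of a shift or a turn outside -1 to 1 is refused whole. A call with a gripper value outside its range is refused whole. The fingers move at their own pace and stop on an object; the grip force is fixed at half the most. Time passes only in rows, so rows that repeat a pose let the fingers close. It gives the time, the measured TCP pose, the force and the opening at its end, in the units of the state.
- robot.state(): the state, without advancing time (a new reading comes with each control period).
- robot.get_image(name): name is "scene" or "top" or "wrist"; returns the picture (400x640x3 uint8, red, green, blue); there is no depth.
- robot.camera_model(name): a dict with "K" (3x3 intrinsics, pixels), "dist" ([k1, k2, p1, p2, k3] as OpenCV has them; the pictures are not rectified), "R" (3x3) and "t" (3): a world point X has camera coordinates R X + t; the wrist camera has in their place "tool_from_camera" (4x4, takes a point from camera to tool coordinates, whose origin is the TCP and whose axes are the tool frame's). Camera axes: x right, y down, z forward; pixel columns grow to the right and rows downward; lengths in mm; the calibration is good to about 2 mm. A picture is of the moment at which its call begins: read the wrist's pose just before it. camera_model takes no time and is no camera call.
- robot.sign_off(): hands the job in, once; it reports no verdict.
The state is a dict: "t": time; "joint_pos": joint angles; "joint_vel": joint speeds; "joint_efforts": joint torques, N m; "tool_pos": TCP position; "tcp_rot": TCP orientation; "wrist_force": force on the tool from outside, world axes, zero at the start; "moment": the same for the moment, N m; "gripper_width": finger opening in mm.
Only numpy, scipy, OpenCV 4.12 (cv2) and the standard library are available. Lean on these libraries where they do the work, as an engineer would, in place of code of your own. Each camera call takes 0.05 s, during which the arm holds its last target.

## Working session

There is one attempt and no reset: what is moved stays moved. The work goes in short steps, Python scripts to look and compute and a shell command to move; the robot and the scene stay as the last step left them, time stands still between calls to the robot, and variables do not carry over. Pictures are saved under pics/ and viewed, and the job is handed in when it is done.

```bash
ls; mkdir -p pics
python3 - <<'E'
from rig import robot
import cv2
print(robot.state())
for n in ["scene","top","wrist"]:
    im=robot.get_image(n); cv2.imwrite(f"pics/{n}0.png",im[:,:,::-1])
    print(n,robot.camera_model(n))
E
```

```text
pics
{'t': 0.0, 'joint_pos': array([-77.67113043,  19.07306682,  -3.70584384,  83.70590742,
         1.2385108 ,  77.3428012 ,  -5.07282254]), 'joint_vel': array([ 0.08349537, -0.08456735,  0.0482091 , -0.02567588,  0.04531173,
        0.12832911,  0.02546867]), 'joint_efforts': array([ 4.57377373e-04, -6.25437999e+01,  4.96324373e-02, -3.91612887e+01,
        1.62603561e-02,  9.81750054e-03, -2.48290945e-05]), 'tool_pos': array([147.15665331, 607.08289748, 255.50476673]), 'tcp_rot': array([-9.00050498e+01,  8.17512642e-02,  7.63743764e+01]), 'wrist_force': array([-0.69606777, -0.46661482, -0.13736668]), 'moment': array([0.05249468, 0.02142499, 0.03170069]), 'gripper_width': 85.3277515994893}
scene {'K': array([[367.56820903,   0.        , 317.01088451],
       [  0.        , 367.56820903, 195.33463146],
       [  0.        ,   0.        ,   1.        ]]), 'dist': array([-0.05987865,  0.        ,  0.        ,  0.        ,  0.        ]), 'R': array([[-0.71650142,  0.69756084, -0.00588104],
       [ 0.40007381,  0.40400135, -0.82263227],
       [-0.57146011, -0.59177004, -0.56854337]])
[... 428 characters left out ...]
,  0.01315423, -0.9969903 ]]), 't': array([  38.8601512 ,  498.74370305, 1512.62111726])}
wrist {'K': array([[346.84911411,   0.        , 320.90686519],
       [  0.        , 346.84911411, 202.28163776],
       [  0.        ,   0.        ,   1.        ]]), 'dist': array([-0.07482416,  0.        ,  0.        ,  0.        ,  0.        ]), 'tool_from_camera': array([[ 9.99999531e-01, -6.27322786e-04, -7.37401244e-04,
         1.03336855e-01],
       [ 5.26278429e-04, -2.87069875e-01,  9.57909500e-01,
        -1.17271707e+02],
       [-8.12604139e-04, -9.57909439e-01, -2.87069411e-01,
         7.37460633e+01],
       [ 0.00000000e+00,  0.00000000e+00,  0.00000000e+00,
         1.00000000e+00]])}
```

View pics/scene0.png

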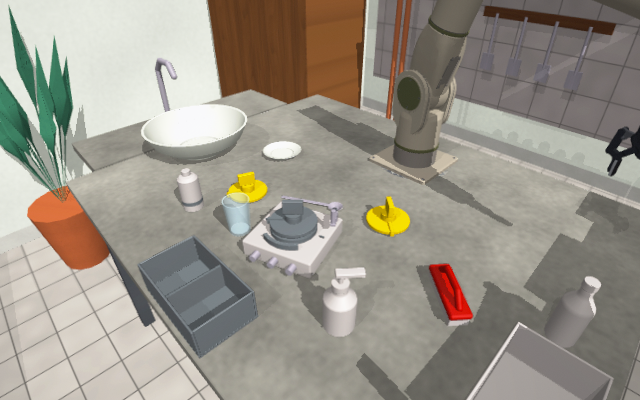

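View pics/top0.png

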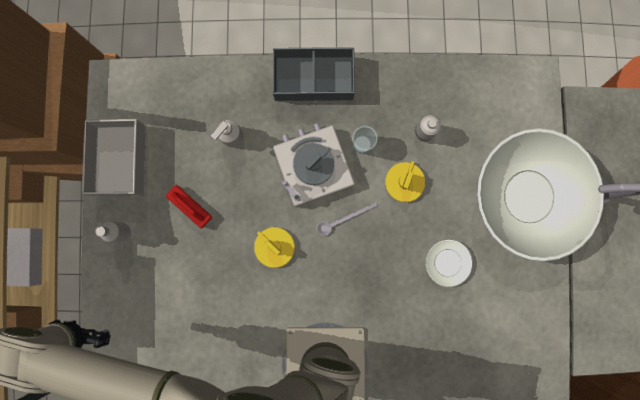

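View pics/wrist0.png

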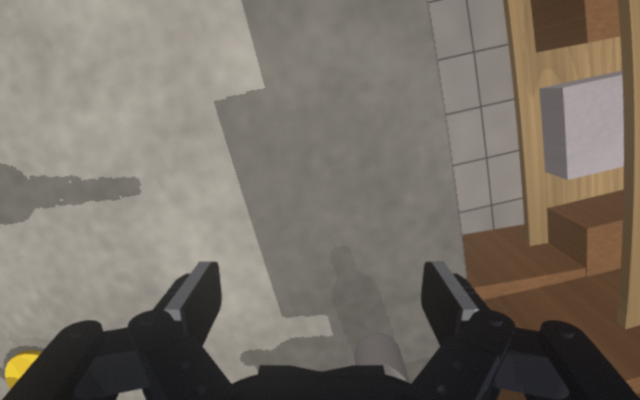

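Run:
```python
import cv2,numpy as np
a=cv2.imread("pics/top0.png")[105:225,240:400]; cv2.imwrite("pics/topz.png",cv2.resize(a,None,fx=5,fy=5,interpolation=cv2.INTER_CUBIC))
a=cv2.imread("pics/scene0.png")[170:290,210:370]; cv2.imwrite("pics/scenez.png",cv2.resize(a,None,fx=5,fy=5,interpolation=cv2.INTER_CUBIC))
```

```text
(no output)
```

View pics/topz.png

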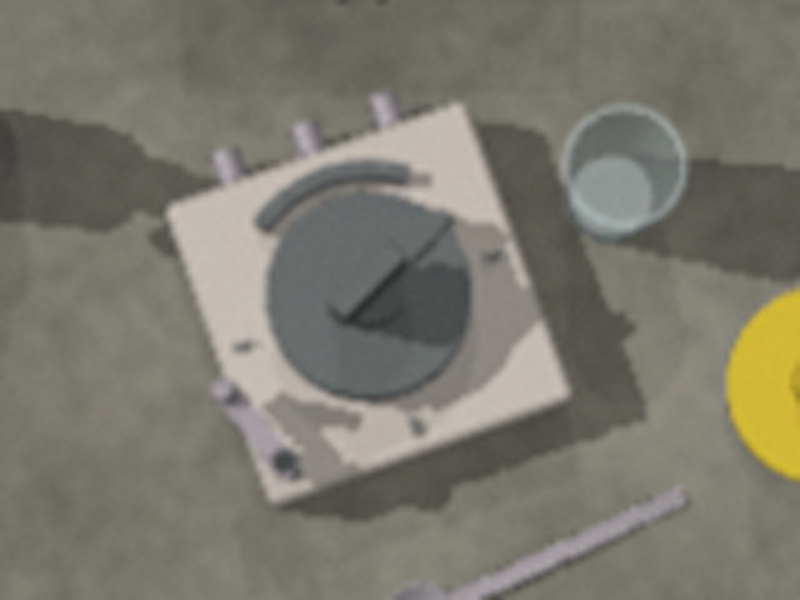

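View pics/scenez.png

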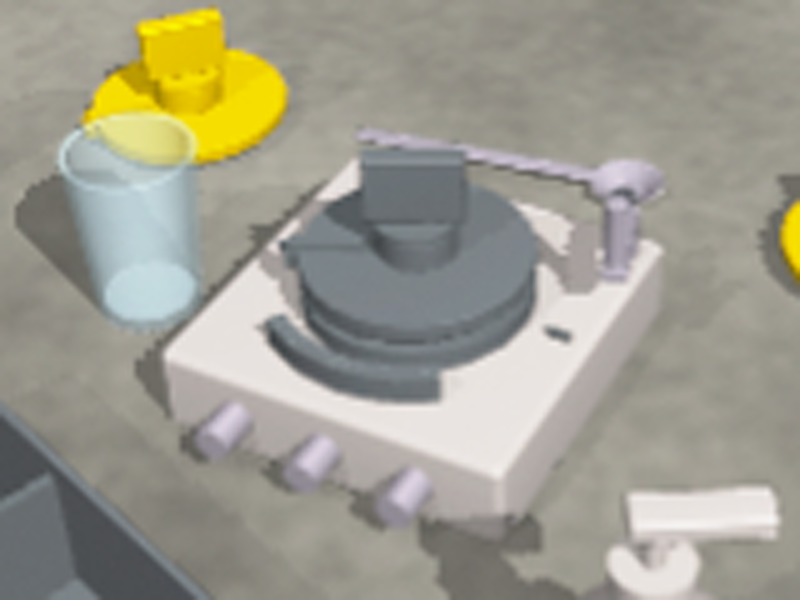

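```bash
cat > h.py <<'E'
import cv2,numpy as np
from rig import robot
from scipy.optimize import least_squares
from scipy.spatial.transform import Rotation as Ro
def proj(n,X,rt=None):
    m=robot.camera_model(n)
    if rt is None: R,t=m["R"],m["t"]
    else: R,t=rt
    p,_=cv2.projectPoints(np.atleast_2d(np.array(X,float)),cv2.Rodrigues(np.array(R))[0],np.array(t,float),m["K"],m["dist"]); return p[:,0]
def wristRt(st):
    m=robot.camera_model("wrist")["tool_from_camera"]
    Rt=Ro.from_euler("xyz",st["tcp_rot"],degrees=True).as_matrix()
    Rw=Rt@m[:3,:3]; c=Rt@m[:3,3]+st["tool_pos"]
    U,_,V=np.linalg.svd(Rw); Rw=U@V
    return Rw.T,-Rw.T@c
def H(p,X):  # p=x,y,z,yaw(rad)
    c,s=np.cos(p[3]),np.sin(p[3]); X=np.atleast_2d(X)
    return X@np.array([[c,s,0],[-s,c,0],[0,0,1]])+np.array(p[:3])
E
python3 - <<'E'
from h import *
C=np.array([[95,95,50],[95,-95,50],[-95,-95,50],[-95,95,50]],float)
T=np.array([[165,210],[460,105],[570,395],[272,502]])/5.+[240,105]
S=np.array([[505,480],[168,355],[660,245]])/5.+[210,170]
pv=[-75,78,79.5]
def f(p):
    return np.r_[(proj("top",H(p,C))-T).ravel(),(proj("scene",H(p,C[[0,1,3]]))-S).ravel(),0.1*p[2]]
r=least_squares(f,[550,30,0,.34]); p=r.x; print(p[:3],np.degrees(p[3]),r.fun.round(1))
print("cam top",-robot.camera_model("top")["R"].T@robot.camera_model("top")["t"])
q=H(p,[[76,0,58],[0,0,118],[-75,78,79.5]])
for n in ("top","scene"):
    a=cv2.imread(f"pics/{n}0.png"); ox,oy=(240,105) if n=="top" else (210,170)
    a=cv2.resize(a[oy:oy+120,ox:ox+160],None,fx=5,fy=5,interpolation=cv2.INTER_CUBIC)
    def d(X,col,cl=True):
        u=((proj(n,H(p,X))-[ox,oy]+0.5)*5-0.5).round().astype(np.int32); cv2.polylines(a,[u.reshape(-1,1,2)],cl,col,1)
    d(C,(0,0,255)); d(C*[1,1,0],(0,0,255))
    for z in (80,70): d([[60*np.cos(t),60*np.sin(t),z] for t in np.linspace(0,6.28,60)],(0,255,0))
    for rr in (71,81): d([[rr*np.cos(t),rr*np.sin(t),58] for t in np.linspace(-.625,.625,20)],(255,0,0),False)
    for b in (-60,-67,-74):
        b=np.radians(b); e=np.array([np.cos(b),np.sin(b)])
        d([[*(25*e),136],[*(-25*e),136]],(255,0,255),False)
        d([[*(50*e),80],[*(66*e),80]],(255,255,0),False)
    for g in (.5,):
        d([[-75,78,83.5],[-75+50*np.cos(g),78+50*np.sin(g),83.5],[-75+50*np.cos(g),78+50*np.sin(g),119.5]],(0,255,255),False)
    cv2.imwrite(f"pics/{n}_ov.png",a)
np.save("hp.npy",p)
E
```

```text
[591.71263597  29.33278603  -8.29517948] 19.954738335131655 [-1.2  0.1  0.1 -0.9  0.7  0.9 -0.6  1.9 -0.4 -0.1 -2.2  0.6  0.8 -0.2
 -0.8]
cam top [ 381.89017766   16.17546895 1546.66618359]
```

View pics/top_ov.png

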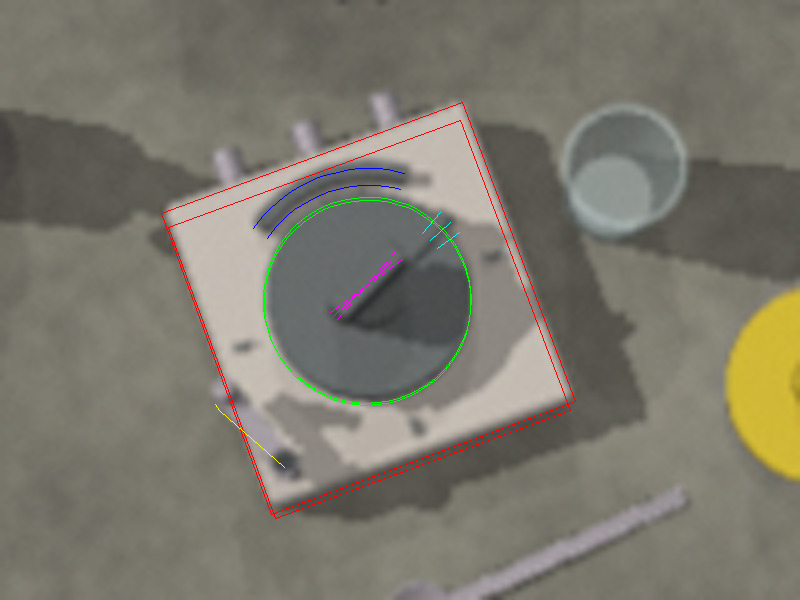

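View pics/scene_ov.png

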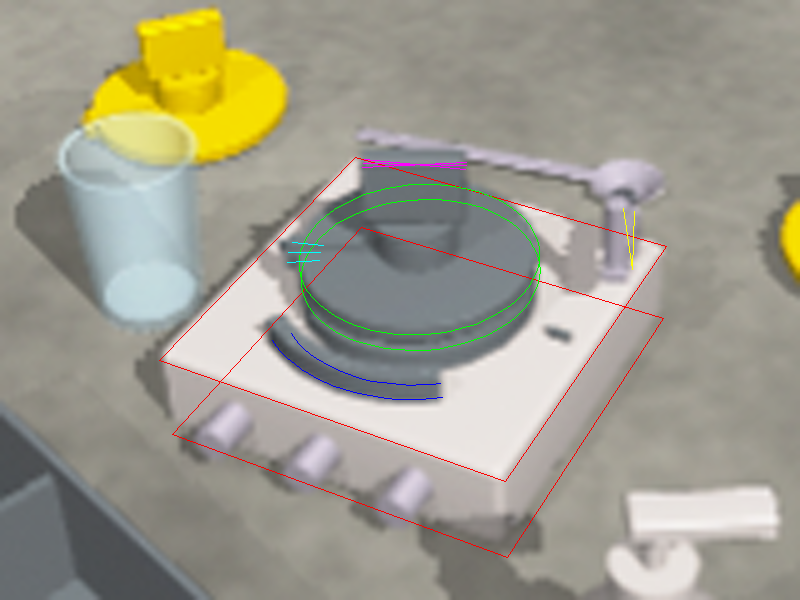

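```bash
cat > ov.py <<'E'
from h import *
C=np.array([[95,95,50],[95,-95,50],[-95,-95,50],[-95,95,50]],float)
def overlay(n,img,p,nose,out,box,fx=5,dz=0,rt=None,lat=0.,pc=(0,0)):
    ox,oy,w,h=box
    a=cv2.resize(img[oy:oy+h,ox:ox+w],None,fx=fx,fy=fx,interpolation=cv2.INTER_CUBIC)
    def d(X,col,cl=True):
        u=((proj(n,H(p,X),rt)-[ox,oy]+0.5)*fx-0.5).round().astype(np.int32); cv2.polylines(a,[u.reshape(-1,1,2)],cl,col,1)
    d(C,(0,0,255)); d(C*[1,1,0],(0,0,255))
    d([[60*np.cos(t),60*np.sin(t),80+dz] for t in np.linspace(0,6.28,60)],(0,255,0))
    for rr in (71,81): d([[rr*np.cos(t),rr*np.sin(t),58] for t in np.linspace(-.625,.625,20)],(255,0,0),False)
    b=np.radians(nose); e=np.array([np.cos(b),np.sin(b)]);m=np.array([-e[1],e[0]])
    d([[*(25*e+7*m),136+dz],[*(-25*e+7*m),136+dz],[*(-25*e-7*m),136+dz],[*(25*e-7*m),136+dz]],(255,0,255))
    d([[*(50*e),80+dz],[*(66*e),80+dz]],(255,255,0),False)
    g=.5-lat
    d([[-75,78,83.5],[-75+50*np.cos(g),78+50*np.sin(g),83.5],[-75+50*np.cos(g),78+50*np.sin(g),119.5]],(0,255,255),False)
    cv2.imwrite(out,a)
E
python3 - <<'E'
from ov import *
X=np.array([[95,95,50],[95,-95,50],[-95,-95,0],[-95,95,0]],float)
T=np.array([[165,210],[460,105],[570,397],[273,505]])/5.+[240,105]
CS=np.array([[95,95,50],[95,-95,50],[-95,95,50],[95,95,0]],float)
S=np.array([[505,480],[168,355],[660,245],[500,515]])/5.+[210,170]
def f(q):
    p=[q[0],q[1],0,q[2]]
    return np.r_[(proj("top",H(p,X))-T).ravel(),(proj("scene",H(p,CS))-S).ravel()]
r=least_squares(f,[580,30,.34],loss="soft_l1"); q=r.x; p=np.array([q[0],q[1],0,q[2]]); print(p,np.degrees(p[3]),f(q).round(1))
np.save("hp.npy",p)
overlay("top",cv2.imread("pics/top0.png"),p,-67,"pics/top_ov2.png",(240,105,160,120))
overlay("scene",cv2.imread("pics/scene0.png"),p,-67,"pics/scene_ov2.png",(210,170,160,120))
E
```

```text
[5.94007792e+02 2.96195706e+01 0.00000000e+00 3.56801857e-01] 20.443240530292474 [-1.7 -0.8 -0.3 -2.4 -0.2  0.8  0.1  1.5 -0.6 -2.3 -3.2 -1.2  0.3 -2.5
  0.7  6. ]
```

View pics/top_ov2.png

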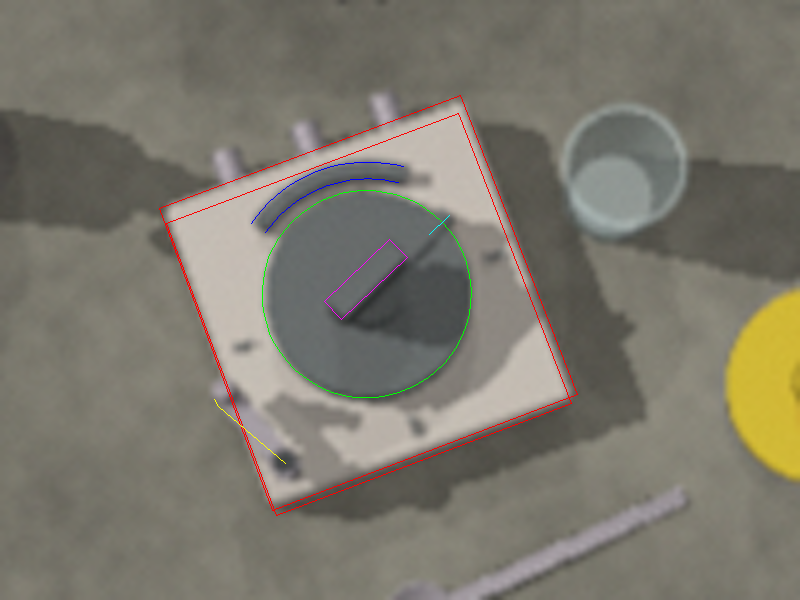

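View pics/scene_ov2.png

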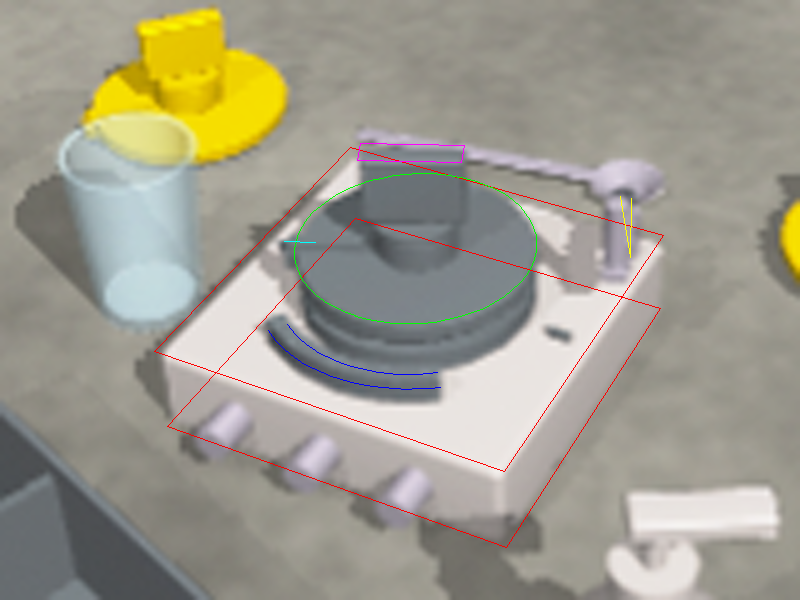

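```bash
python3 -m pendant '1 -.76 -.125 -.945 0 0 0; 1 -.76 -.125 -.945 0 0 0; 1 -.76 -.125 -.945 0 0 0; 1 -.76 -.125 -.945 0 0 0; 1 -.76 -.125 -.945 0 0 0'; python3 -m pendant '1 -.76 -.125 -.945 0 0 0; 1 -.76 -.125 -.945 0 0 0; 1 -.76 -.125 -.945 0 0 0; 1 -.76 -.125 -.945 0 0 0; 1 -.76 -.125 -.945 0 0 0'
```

```text
t: 0.78
tool_pos: [298.6, 411.7, 282.1]
tcp_rot: [-90.1, -0.0, 76.0]
wrist_force: [-0.8, -0.2, 0.2]
gripper_width: 85.4
t: 1.4
tool_pos: [445.2, 219.7, 306.7]
tcp_rot: [-90.1, -0.0, 76.0]
wrist_force: [-1.4, 0.8, 0.4]
gripper_width: 85.3
```

```bash
python3 -m pendant '1 -.75 -.125 -.94 0 .05 0; 1 -.75 -.125 -.94 0 .1 0; 1 -.75 -.125 -.94 0 .15 0; 1 -.75 -.125 -.94 0 .183 0; 1 -.75 -.125 -.94 0 .183 0'
python3 - <<'E'
from ov import *
import pickle
st=robot.state(); im=robot.get_image("wrist")[:,:,::-1].copy(); cv2.imwrite("pics/w1.png",im); pickle.dump(st,open("w1.pkl","wb"))
p=np.load("hp.npy"); p[0]=591
print(st["tool_pos"],st["tcp_rot"],st["joint_pos"])
overlay("wrist",im,p,-67,"pics/w1ov.png",(0,0,640,400),1.25,rt=wristRt(st))
E
```

```text
t: 2.02
tool_pos: [591.6, 30.3, 330.7]
tcp_rot: [-90.1, 0.1, 43.1]
wrist_force: [-0.9, 1.4, -0.3]
gripper_width: 85.5
[591.62761927  30.31088357 330.70168292] [-90.07383089   0.0929482   43.1012116 ] [-32.99374739  14.05766463  31.45754917  83.55416173  -7.19968122
  84.45498157  41.4971179 ]
```

View pics/w1ov.png

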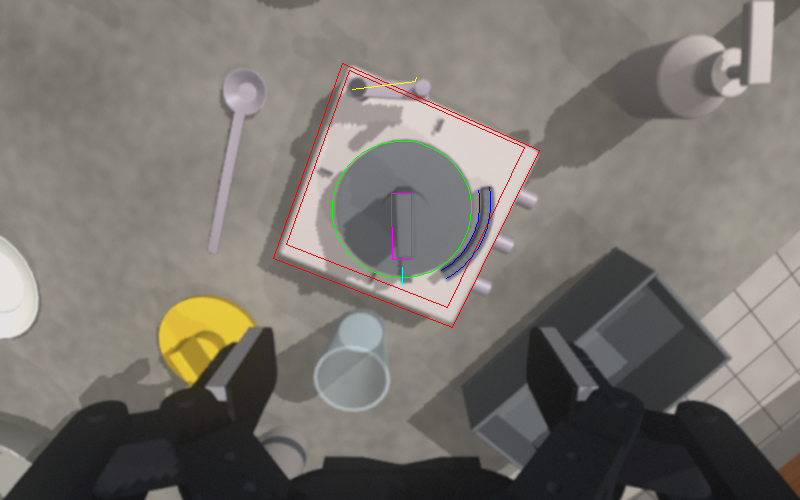

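Run:
```python
from ov import *
im=cv2.imread("pics/w1.png"); cv2.imwrite("pics/w1z.png",cv2.resize(im[100:245,235:425],None,fx=4,fy=4,interpolation=cv2.INTER_CUBIC))
```

```text
(no output)
```

View pics/w1z.png

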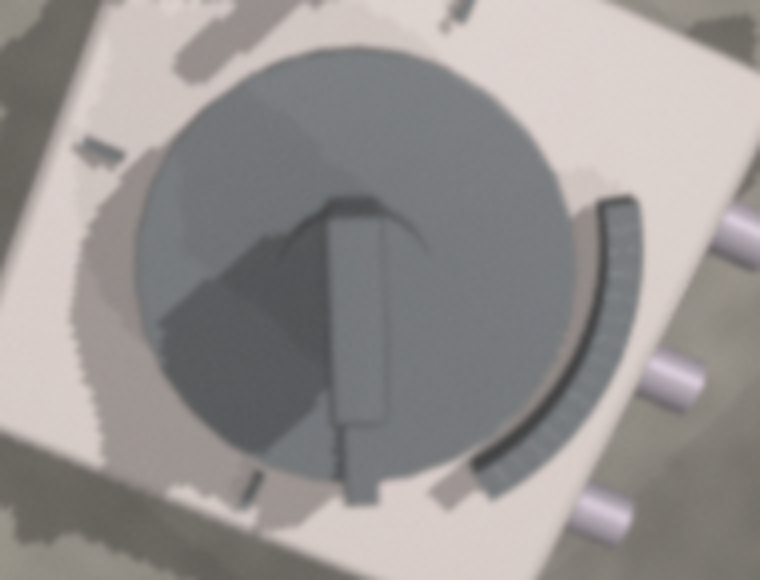

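Run:
```python
from ov import *
import pickle
st=pickle.load(open("w1.pkl","rb")); rt=wristRt(st)
Z=lambda a:(np.array(a,float)+.5)/4-.5+[235,100]
bar=Z([(331,217),(383,217),(387,423),(335,425)])
ext=np.array([Z((135,264))[0],Z((577,264))[0],Z((357,46))[1]])
arc=Z([(601,201),(637,199),(474,470),(492,497)])
tip=Z((361,504))
tt=np.linspace(0,6.283,200); circ=np.c_[60*np.cos(tt),60*np.sin(tt)]
def f(q,full=False):
    x,y,yaw,sel,dz,za,bx,by=q
    p=[x,y,dz,yaw]
    # bar: corners (-25 end is top of picture)
    e=np.array([np.cos(sel),np.sin(sel)]);m=np.array([-e[1],e[0]])
    # picture: left/right ordering
    B=[[*(s*25*e+u*7*m+[bx,by]),136] for s,u in ((-1,-1),(-1,1),(1,1),(1,-1))]
    r1=proj("wrist",H(p,B),rt)-bar
    c=proj("wrist",H(p,np.c_[circ+[bx,by],np.full(200,80.)]),rt)
    r2=np.array([c[:,0].min(),c[:,0].max(),c[:,1].min()])-ext
    A=[[r*np.cos(t),r*np.sin(t),za] for t in (.625,-.625) for r in (71,81)]
    r3=proj("wrist",H(p,A),rt)-arc
    r4=proj("wrist",H(p,[[*(66*e+[bx,by]),75]]),rt)-tip
    return np.r_[r1.ravel(),r2,r3.ravel(),r4.ravel(),dz/10,(za-58)/20,bx,by]
best=None
r=least_squares(f,[591,30,.35,-1.17,0,58,0,0]); print(r.x.round(3),np.degrees(r.x[2:4]),r.cost); print(r.fun.round(1))
p=np.array([r.x[0],r.x[1],r.x[4],r.x[2]]);np.save("hp.npy",p)
e=np.degrees(r.x[3])
print("sel world ang",np.degrees(r.x[2]+r.x[3]),"centre",H(p,[[r.x[6],r.x[7],118]]))
overlay("wrist",cv2.imread("pics/w1.png"),p,e,"pics/w1ov2.png",(235,60,190,145),4,rt=rt)
overlay("top",cv2.imread("pics/top0.png"),p,e,"pics/top_ov3.png",(240,105,160,120))
overlay("scene",cv2.imread("pics/scene0.png"),p,e,"pics/scene_ov3.png",(210,170,160,120))
```

```text
[ 5.91405e+02  3.19320e+01  3.49000e-01 -1.14700e+00 -5.99000e-01
  6.39810e+01  1.25600e+00 -8.20000e-02] [ 20.0064652  -65.73786752] 7.124676637917676
[-1.6 -0.3  0.9 -0.6  0.6  0.7 -1.2  0.5 -0.1  0.5  0.3  0.1  1.6 -0.1
  0.2  0.8 -0.7  0.5 -0.6 -0.  -1.3 -0.1  0.3  1.3 -0.1]
sel world ang -45.731402324762215 centre [[592.61303251  32.28464441 117.40066319]]
```

View pics/w1ov2.png

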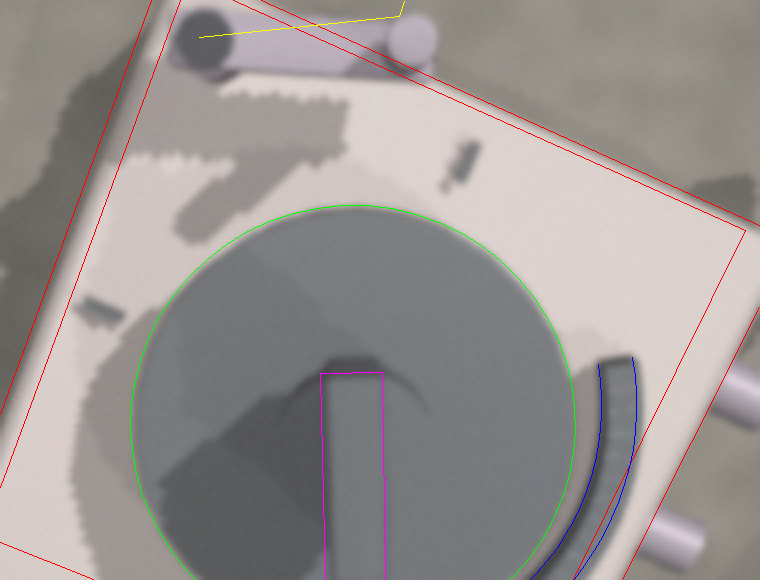

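View pics/top_ov3.png

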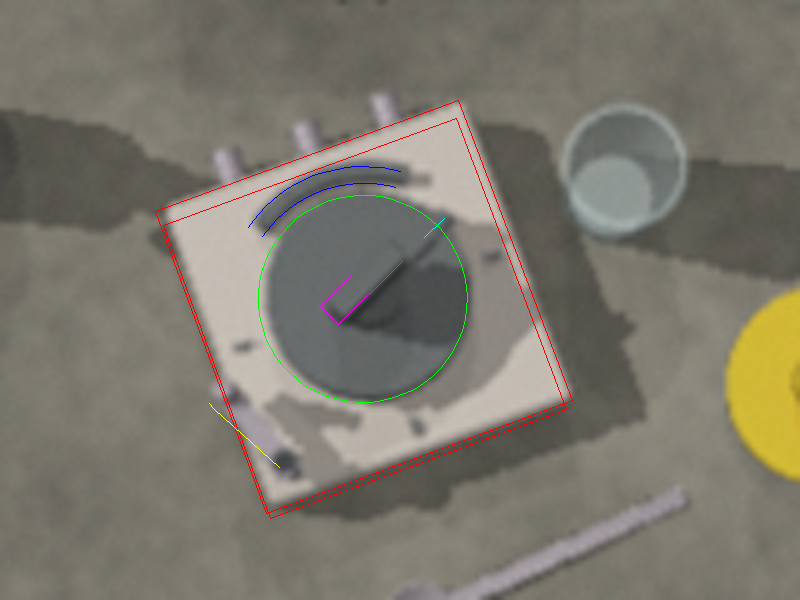

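View pics/scene_ov3.png

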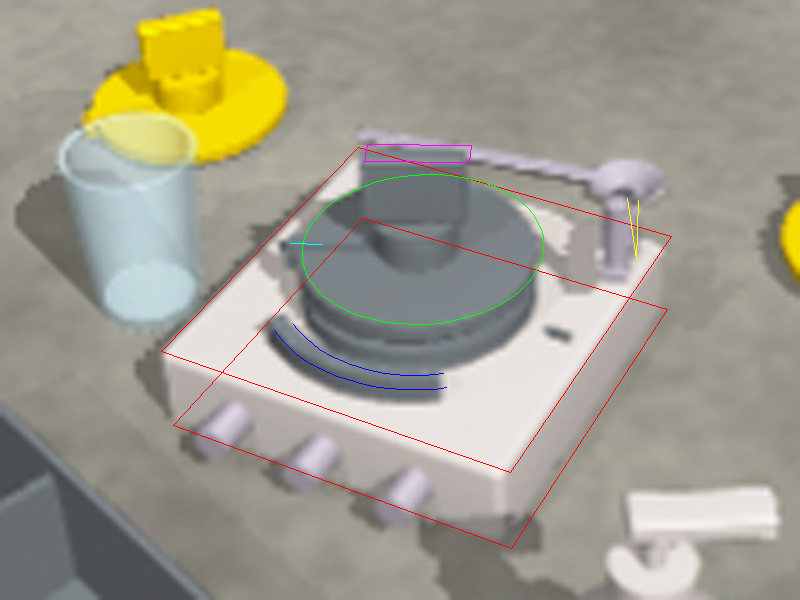

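```bash
python3 -m pendant '.5 0 .3 0 0 -.006 0; .5 0 .6 0 0 -.006 0; .5 0 .65 0 0 -.006 0; .5 0 .65 0 0 -.006 0'
python3 - <<'E'
from ov import *
import pickle
st=robot.state(); im=robot.get_image("wrist")[:,:,::-1].copy(); cv2.imwrite("pics/w2.png",im); pickle.dump(st,open("w2.pkl","wb"))
p=np.load("hp.npy"); 
overlay("wrist",im,p,-66,"pics/w2ov.png",(0,0,640,400),1.25,rt=wristRt(st))
E
```

```text
t: 2.58
tool_pos: [590.5, 34.3, 202.4]
tcp_rot: [-90.0, -0.0, 44.6]
wrist_force: [0.5, -0.2, 0.5]
gripper_width: 42.7
```

View pics/w2ov.png

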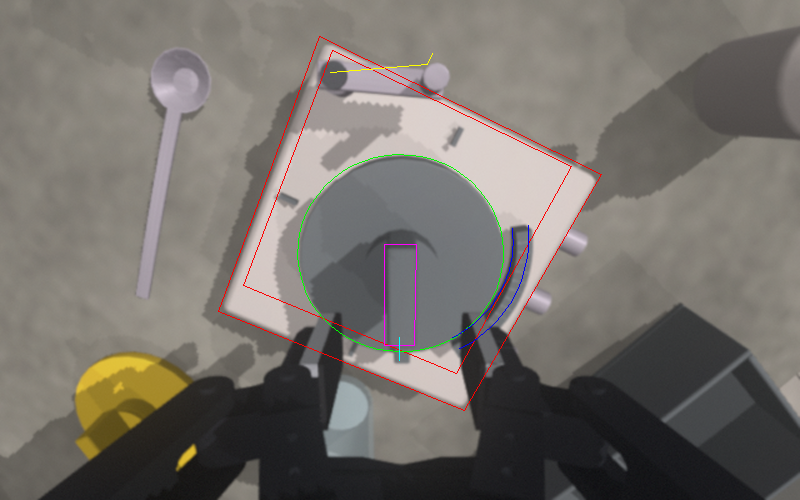

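Run:
```python
from ov import *
im=cv2.imread("pics/w2.png"); cv2.imwrite("pics/w2z.png",cv2.resize(im[115:295,230:430],None,fx=4,fy=3.3,interpolation=cv2.INTER_CUBIC))
print(robot.state()["tool_pos"])
```

```text
[591.23933486  33.93853559 203.5025214 ]
```

View pics/w2z.png

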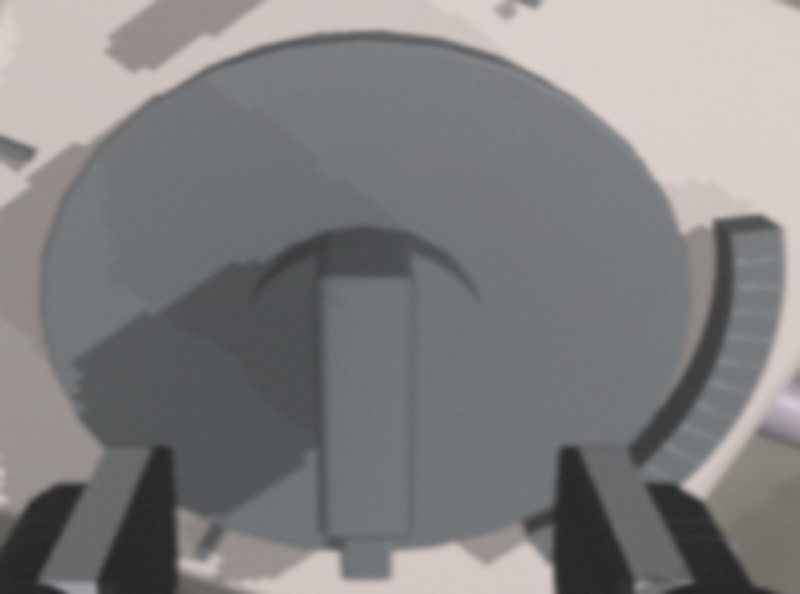

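Run:
```python
from ov import *
import pickle
st=pickle.load(open("w2.pkl","rb")); st["tool_pos"]=(st["tool_pos"]+robot.state()["tool_pos"])/2
R,t=wristRt(st); m=robot.camera_model("wrist"); c=-R.T@t
def ray(u,v,z):
    a=cv2.undistortPoints(np.array([[[u,v]]],float),m["K"],m["dist"])[0,0]; d=R.T@[a[0],a[1],1]; return c+d*(z-c[2])/d[2]
for z in (134,136):
    P=[ray(230+x/4,115+y/3.3,z) for x,y in ((321,277),(413,277),(412,537),(324,537))]
    P=np.array(P); ctr=P.mean(0); d=(P[3]+P[2]-P[0]-P[1])/2
    print(z,ctr,np.linalg.norm(d),np.degrees(np.arctan2(d[1],d[0])),np.linalg.norm(P[0]-P[1]))
q=[ray(230+x/4,115+286/3.3,80) for x in (40,691)]; print(q,np.mean(q,0))
print(st["tool_pos"],st["tcp_rot"])
```

```text
134 [594.51308212  30.87083912 134.        ] 49.38177549686646 -45.20231922332714 12.858304620381716
136 [593.91749114  31.46960431 136.        ] 48.85148155743532 -45.20231922332714 12.720223699982652
[array([547.33741576,  -5.82274663,  80.        ]), array([631.44635617,  77.11728688,  80.        ])] [589.39188596  35.64727012  80.        ]
[590.87489657  34.1222301  202.95726884] [-8.99888612e+01 -3.70860322e-02  4.46276376e+01]
```

```bash
python3 -m pendant '.35 .002 .1 -.018 0 0 0; .35 .002 .25 -.018 0 0 0; .35 .002 .355 -.018 0 0 0; .35 .002 .355 -.018 0 0 0; .3 .002 .355 -.018 0 0 0';python3 - <<'E'
from ov import *
s=robot.state();print(s["tool_pos"],s["wrist_force"],s["moment"],s["joint_pos"])
im=robot.get_image("wrist")[:,:,::-1].copy(); cv2.imwrite("pics/w3.png",im)
E
```

```text
t: 3.25
tool_pos: [593.9, 30.6, 131.5]
tcp_rot: [-90.1, -0.1, 44.5]
wrist_force: [0.6, -1.1, -0.5]
gripper_width: 25.3
[593.9419346   30.56907066 131.47672131] [ 0.61371167 -1.0989208  -0.51639703] [-0.08098088 -0.00487561  0.05858354] [-30.77883212  22.43587007  28.97106145  98.34225704 -12.07460067
  62.22863284  46.5057222 ]
```

View pics/w3.png

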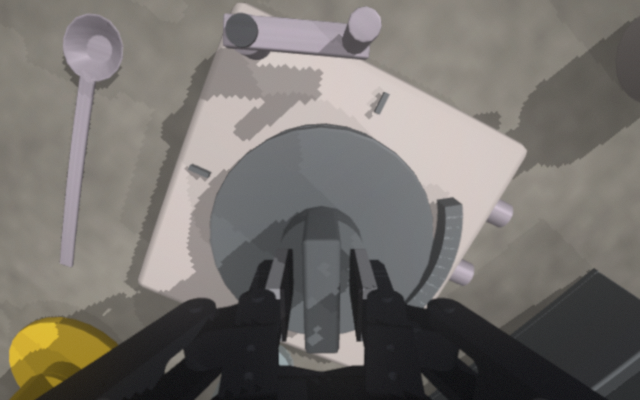

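```bash
python3 -m pendant '.2 0 0 0 0 0 0; .2 0 0 0 0 0 0';python3 - <<'E'
from ov import *
s=robot.state();print(s["tool_pos"],s["wrist_force"],s["moment"],s["gripper_width"])
im=robot.get_image("wrist")[:,:,::-1].copy(); cv2.imwrite("pics/w4.png",cv2.resize(im[160:400,200:440],None,fx=2.5,fy=2.5,interpolation=cv2.INTER_CUBIC))
E
```

```text
t: 3.55
tool_pos: [593.4, 30.7, 130.8]
tcp_rot: [-90.0, -0.0, 44.5]
wrist_force: [0.7, -0.3, 0.8]
gripper_width: 17.3
[593.42620205  30.67276073 130.84392046] [ 0.65493296 -0.2826487   0.81229926] [-0.0287761  -0.01197523  0.01587349] 17.286458827279702
```

View pics/w4.png

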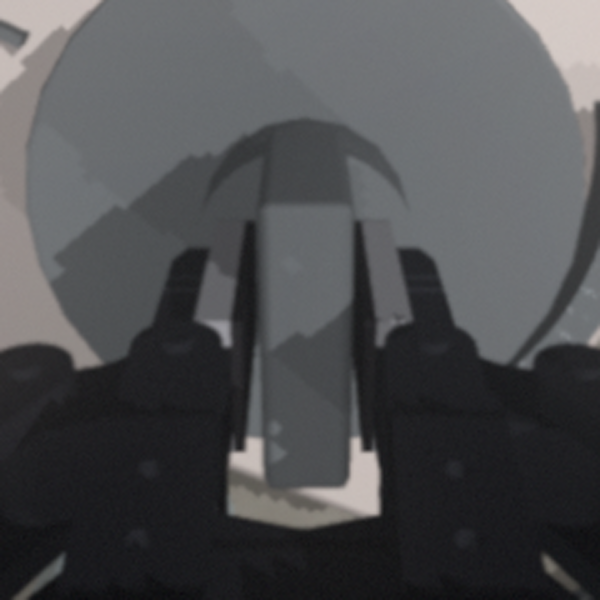

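```bash
python3 -m pendant '.2 0 0 0 0 -.02 0; .2 0 0 0 0 -.04 0; .2 0 0 0 0 -.06 0; .2 0 0 0 0 -.08 0; .2 0 0 0 0 -.1 0';python3 - <<'E'
from ov import *
s=robot.state();print(s["tool_pos"],s["wrist_force"],s["moment"],s["gripper_width"])
im=robot.get_image("wrist")[:,:,::-1].copy(); cv2.imwrite("pics/w5.png",cv2.resize(im[60:400,100:540],None,fx=1.7,fy=1.7,interpolation=cv2.INTER_CUBIC))
E
```

```text
t: 4.22
tool_pos: [593.2, 30.6, 130.5]
tcp_rot: [-90.0, -0.0, 62.6]
wrist_force: [-0.1, -0.1, 0.1]
gripper_width: 17.2
[593.21645344  30.5996094  130.46027563] [-0.10543563 -0.11417482  0.08822682] [ 0.01938182 -0.00816903  0.03513004] 17.1554903436589
```

View pics/w5.png

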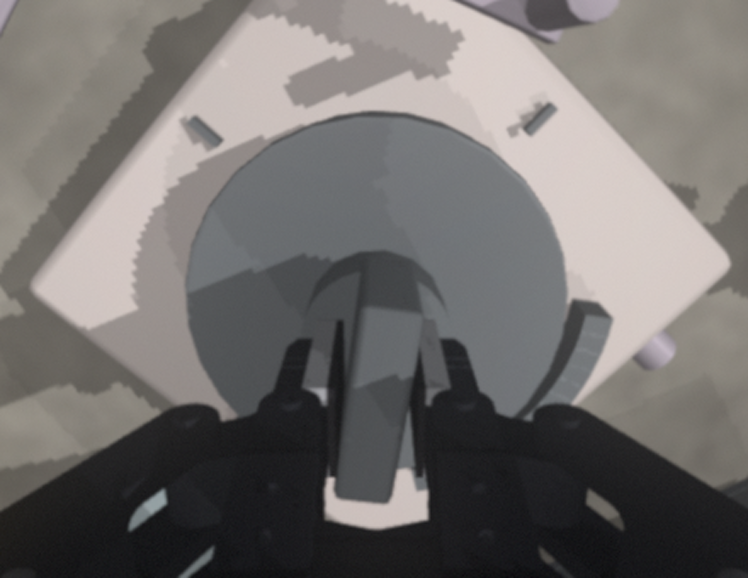

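```bash
python3 -m pendant '.2 0 0 0 0 -.025 0; .2 0 0 0 0 -.05 0; .2 0 0 0 0 -.075 0; .2 0 0 0 0 -.1 0; .2 0 0 0 0 -.11 0';python3 - <<'E'
from ov import *
s=robot.state();print(s["tool_pos"],s["wrist_force"],s["moment"],s["gripper_width"])
im=robot.get_image("wrist")[:,:,::-1].copy(); cv2.imwrite("pics/w6.png",cv2.resize(im[60:400,100:540],None,fx=1.7,fy=1.7,interpolation=cv2.INTER_CUBIC))
E
```

```text
t: 4.9
tool_pos: [593.2, 30.6, 130.4]
tcp_rot: [-90.0, -0.0, 82.3]
wrist_force: [-0.1, -0.7, -0.0]
gripper_width: 17.1
[593.22582537  30.59791184 130.41470276] [-0.07340687 -0.73486136 -0.01172522] [-0.00179299  0.00800471 -0.02465654] 17.14475119737106
```

View pics/w6.png

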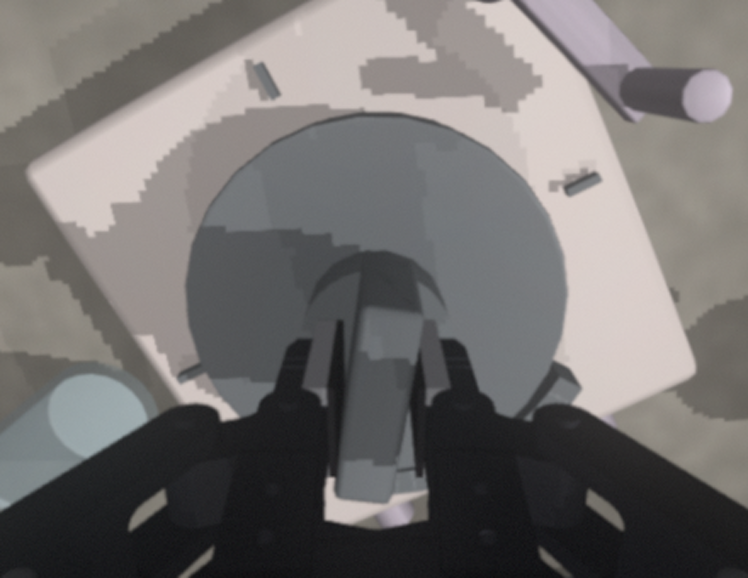

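```bash
cat > chk.py <<'E'
from h import *
import sys,glob
s=robot.state(); im=robot.get_image("wrist")[:,:,::-1].copy(); n=sys.argv[1]
cv2.imwrite(f"pics/r{n}.png",im)
c=lambda a:cv2.GaussianBlur(a[200:360,285:360],(5,5),0).astype(float)
ref=cv2.imread("pics/ref.png")
if ref is not None: print("diff",np.abs(c(im)-c(ref)).mean().round(2))
cv2.imwrite("pics/ref.png",im)
print(s["t"],s["tool_pos"].round(1),s["tcp_rot"].round(1),s["wrist_force"].round(2),s["moment"].round(3))
cv2.imwrite(f"pics/v{n}.png",cv2.resize(im[60:400,100:540],None,fx=1.7,fy=1.7,interpolation=cv2.INTER_CUBIC))
E
M='.2 0 0 0 0 -.0056 0; .2 0 0 0 0 -.0112 0; .2 0 0 0 0 -.0168 0; .2 0 0 0 0 -.0224 0'
python3 chk.py 0
python3 -m pendant '.2 0 0 0 0 -.0056 0; .2 0 0 0 0 -.0112 0; .2 0 0 0 0 -.0168 0; .2 0 0 0 0 -.0224 0' >/dev/null; python3 chk.py 1
```

```text
4.95 [593.2  30.6 130.4] [-90.   -0.   82.4] [ 0.42 -0.47 -0.4 ] [ 0.007 -0.057 -0.036]
diff 2.59
5.5 [593.2  30.6 130.3] [-90.   -0.   86.4] [ 0.16 -0.36  0.8 ] [-0.013 -0.029 -0.012][ WARN:0@2.344] global loadsave.cpp:275 findDecoder imread_('pics/ref.png'): can't open/read file: check file path/integrity
```

```bash
python3 -m pendant '.2 0 0 0 0 -.0056 0; .2 0 0 0 0 -.0112 0; .2 0 0 0 0 -.0168 0; .2 0 0 0 0 -.0224 0' >/dev/null; python3 chk.py 2
```

```text
diff 2.28
6.05 [593.2  30.6 130.3] [-90.   -0.   90.4] [-0.49  0.47 -0.6 ] [-0.024 -0.071 -0.056]
```

View pics/v2.png

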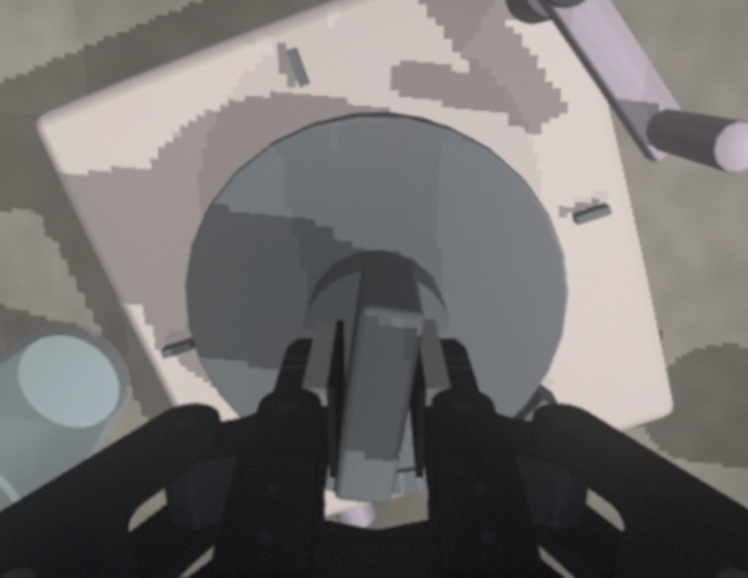

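```bash
python3 -m pendant '.2 0 0 0 0 -.0056 0; .2 0 0 0 0 -.0112 0; .2 0 0 0 0 -.0168 0; .2 0 0 0 0 -.0224 0' >/dev/null; python3 chk.py 3
```

```text
diff 2.2
6.6 [593.2  30.6 130.3] [-90.   -0.   94.5] [0.81 0.24 0.63] [-0.001  0.026 -0.132]
```

```bash
python3 -m pendant '.2 0 0 0 0 -.0056 0; .2 0 0 0 0 -.0112 0; .2 0 0 0 0 -.0168 0; .2 0 0 0 0 -.0224 0' >/dev/null; python3 chk.py 4
```

```text
diff 1.8
7.15 [593.1  30.6 130.3] [-90.   -0.   98.5] [ 0.05 -0.57  1.02] [-0.016 -0.047 -0.037]
```

View pics/v4.png

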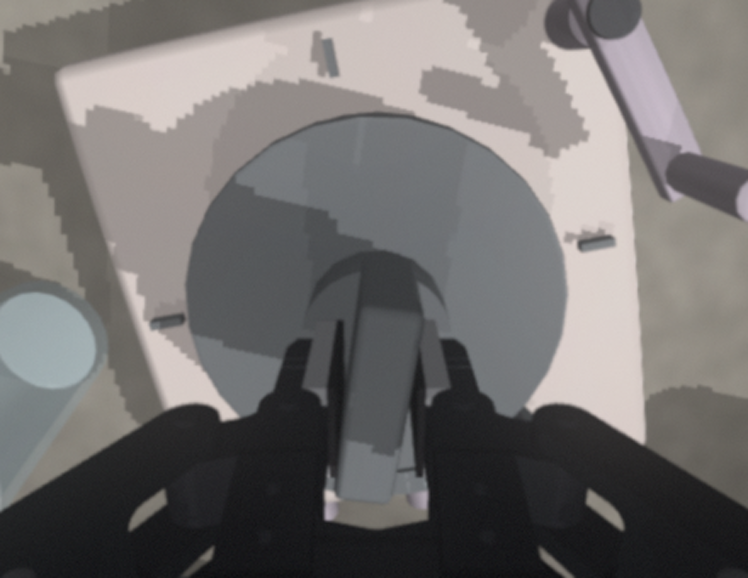

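Not dropped yet (bar top edge still at (390,307) in the view, disc edge unchanged). Nose now about −20° from the arc's middle.

```bash
python3 -m pendant '.2 0 0 0 0 -.0056 0; .2 0 0 0 0 -.0112 0; .2 0 0 0 0 -.0168 0; .2 0 0 0 0 -.0224 0' >/dev/null; python3 chk.py 5
```

```text
diff 1.72
7.7 [593.2  30.6 130.3] [-90.   -0.  102.5] [-0.29  0.6   0.41] [-0.045 -0.024 -0.092]
```

```bash
python3 -m pendant '.2 0 0 0 0 -.0056 0; .2 0 0 0 0 -.0112 0; .2 0 0 0 0 -.0168 0; .2 0 0 0 0 -.0224 0' >/dev/null; python3 chk.py 6
```

```text
diff 1.8
8.25 [593.2  30.6 130.3] [-90.   -0.  106.6] [ 0.58 -0.75  0.06] [-0.076 -0.093 -0.031]
```

View pics/v6.png

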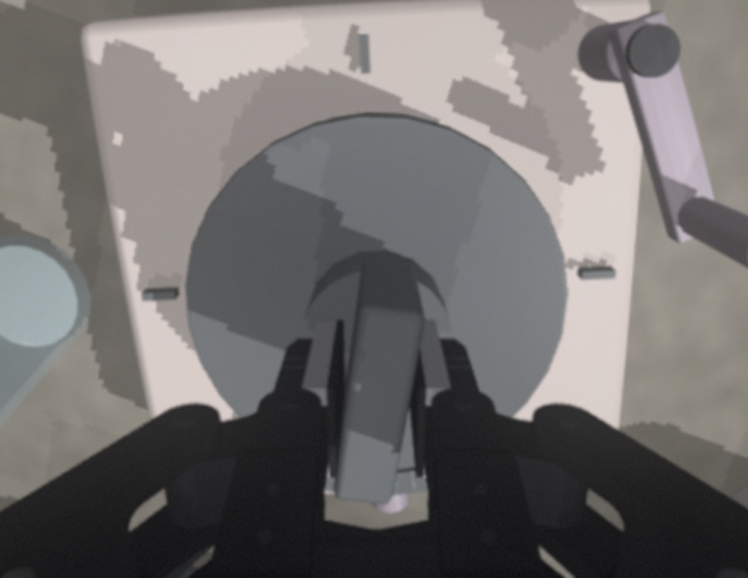

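```bash
python3 -m pendant '.2 0 0 0 0 -.0056 0; .2 0 0 0 0 -.0112 0; .2 0 0 0 0 -.0168 0; .2 0 0 0 0 -.0224 0' >/dev/null; python3 chk.py 7
```

```text
diff 1.44
8.8 [593.1  30.6 130.3] [-90.   -0.  110.6] [-0.56 -0.61 -0.09] [-0.026 -0.107 -0.005]
```

```bash
python3 -m pendant '.2 0 0 0 0 -.0056 0; .2 0 0 0 0 -.0112 0; .2 0 0 0 0 -.0168 0; .2 0 0 0 0 -.0224 0' >/dev/null; python3 chk.py 8
```

```text
diff 1.93
9.35 [593.2  30.6 130.3] [-90.   -0.  114.6] [ 1.01 -0.87  0.18] [-0.092 -0.134 -0.038]
```

View pics/v8.png

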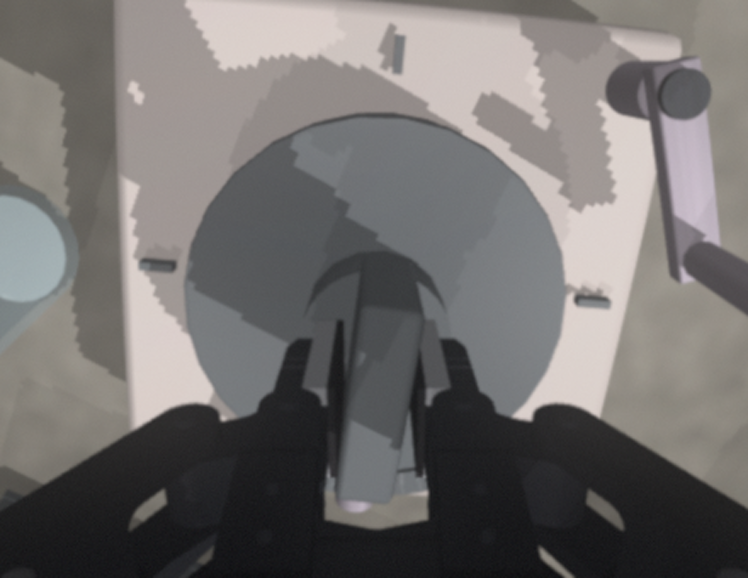

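```bash
python3 -m pendant '.2 0 0 0 0 -.0056 0; .2 0 0 0 0 -.0112 0; .2 0 0 0 0 -.0168 0; .2 0 0 0 0 -.0224 0' >/dev/null; python3 chk.py 9
```

```text
diff 5.66
9.9 [593.1  30.6 130.3] [-90.   -0.  118.7] [-0.39  0.26 -0.3 ] [-0.038  0.001 -0.041]
```

```bash
python3 -m pendant '.2 0 0 0 0 -.0056 0; .2 0 0 0 0 -.0112 0; .2 0 0 0 0 -.0168 0; .2 0 0 0 0 -.0224 0' >/dev/null; python3 chk.py 10
```

```text
diff 2.69
10.45 [593.2  30.7 130.3] [-90.   -0.  122.7] [-0.14  1.13  0.22] [ 0.166 -0.107 -0.368]
```

View pics/v10.png

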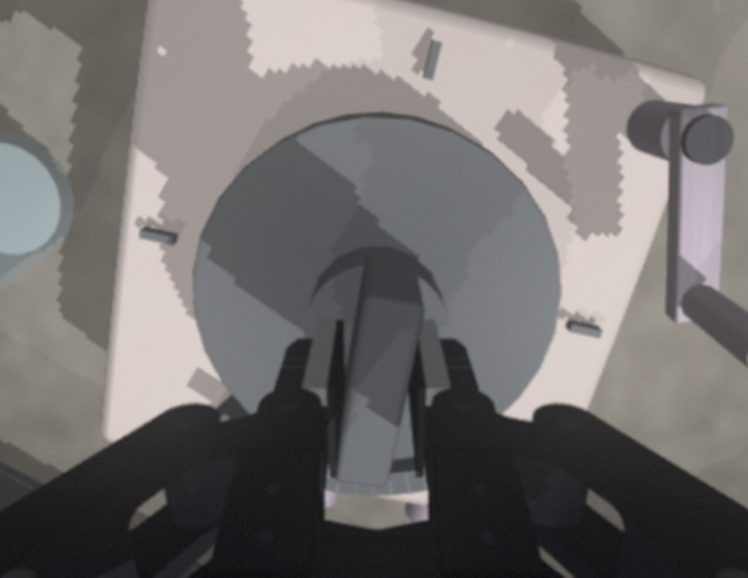

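```bash
python3 -m pendant '.2 0 0 0 0 .02 0; .2 0 0 0 0 .042 0; .35 0 0 0 0 .042 0; .35 0 0 0 0 .042 0' ; python3 chk.py 11;  python3 -m pendant '.35 0 -.2 0 0 0 0; .35 0 -.37 0 0 0 0; .35 0 -.37 0 0 0 0;.35 0 -.37 0 0 0 0' ; python3 chk.py 12
python3 - <<'E'
from ov import *
import pickle
st=robot.state(); im=robot.get_image("wrist")[:,:,::-1].copy(); cv2.imwrite("pics/w7.png",im); pickle.dump(st,open("w7.pkl","wb"))
for n in("top","scene"): cv2.imwrite(f"pics/{n}7.png",robot.get_image(n)[:,:,::-1])
p=np.load("hp.npy"); print(robot.state()["joint_pos"])
overlay("wrist",im,p,0,"pics/w7ov.png",(0,0,640,400),1.25,dz=-7,rt=wristRt(st),lat=.1)
E
```

```text
t: 11.0
tool_pos: [593.1, 30.6, 130.3]
tcp_rot: [-90.0, -0.0, 115.2]
wrist_force: [0.5, 0.9, 1.0]
gripper_width: 29.8
diff 21.76
11.0 [593.1  30.6 130.3] [-90.   -0.  115.2] [0.53 0.92 1.  ] [-0.049  0.022 -0.056]
t: 11.55
tool_pos: [592.9, 30.6, 203.7]
tcp_rot: [-90.0, -0.0, 115.1]
wrist_force: [-0.6, 0.2, -0.8]
gripper_width: 29.8
diff 25.22
11.55 [592.9  30.6 203.7] [-90.   -0.  115.1] [-0.6   0.21 -0.76] [-0.003 -0.053 -0.019]
[-21.63248203  17.19660794  17.3241354   93.5986835   -5.36384814
  70.11709732 111.88601015]
```

View pics/w7ov.png

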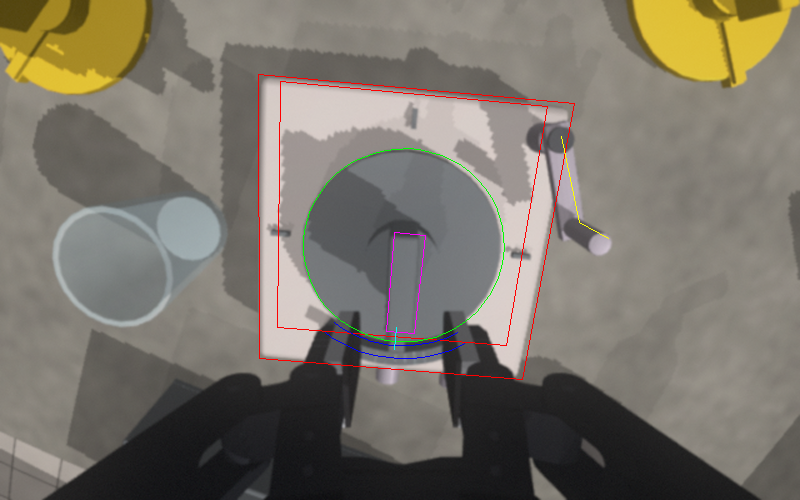

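Run:
```python
from ov import *
a=cv2.imread("pics/scene7.png")[180:270,230:350];b=cv2.imread("pics/scene0.png")[180:270,230:350]
cv2.imwrite("pics/s7c.png",cv2.resize(np.hstack([b,a]),None,fx=3.3,fy=3.3,interpolation=cv2.INTER_CUBIC))
```

```text
(no output)
```

View pics/s7c.png

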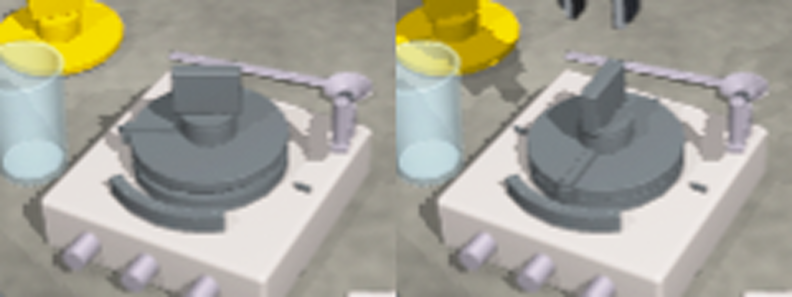

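Run:
```python
from ov import *
import pickle
L=lambda f:pickle.load(open(f,"rb"))
w3=dict(tool_pos=np.array([593.9,30.6,131.5]),tcp_rot=np.array([-90.1,-.1,44.5]))
s2=L("w2.pkl"); s2["tool_pos"]=np.array([590.9,34.1,203])
V=[("wrist",wristRt(L("w1.pkl")),(338.1,69.3)),("wrist",wristRt(s2),(348.6,62.1)),("wrist",wristRt(w3),(364,23)),("wrist",wristRt(L("w7.pkl")),(478.9,194.9)),("top",None,(284.8,182.4))]
f=lambda X:np.concatenate([proj(n,X,rt)[0]-u for n,rt,u in V])
r=least_squares(f,[520,120,119]);print(r.x,r.fun.round(1))
g=lambda X:np.r_[f(X),(X[2]-115.5)/2]
r=least_squares(g,[520,120,119]);print(r.x,r.fun.round(1))
g=lambda X:f([X[0],X[1],115.5])
r=least_squares(g,[520,120]);print(r.x,r.fun.round(1))
a=cv2.imread("pics/w7.png")[80:220,380:540]; cv2.imwrite("pics/w7z.png",cv2.resize(a,None,fx=4,fy=4,interpolation=cv2.INTER_CUBIC))
```

```text
[535.35162653 112.26315755 117.02998362] [-0.8  1.3 -0.5 -2.1  0.4  1.   0.2  0.3 -1.6 -0. ]
[535.33441373 112.42287788 116.34594686] [-0.7  1.2 -0.4 -2.2  0.4  1.  -0.1  0.  -1.6  0.   0.4]
[535.31326389 112.6204336 ] [-0.7  1.1 -0.3 -2.4  0.5  1.1 -0.4 -0.2 -1.7  0.1]
```

View pics/w7z.png

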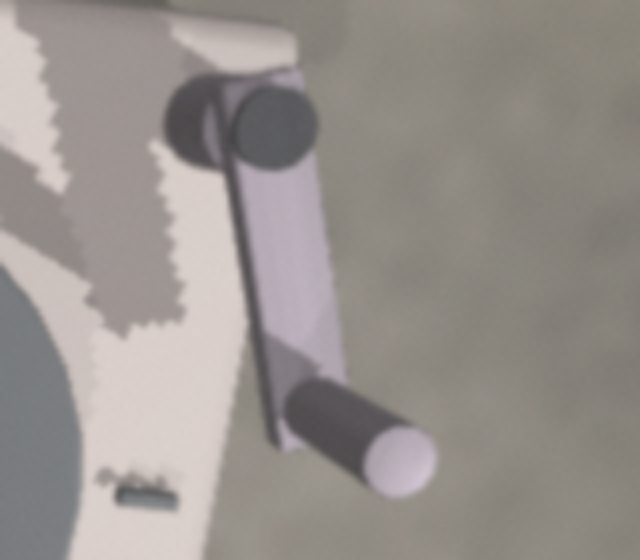

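```bash
python3 -m pendant '0 .25 0 .03 0 .014 0; 0 .5 0 .06 0 .028 0; 0 .67 0 .081 0 .028 0; 0 .67 0 .081 0 .028 0; 0 .67 0 .081 0 .028 0'; python3 chk.py 13
```

```text
t: 12.38
tool_pos: [521.9, 144.4, 204.0]
tcp_rot: [-90.0, 0.0, 110.0]
wrist_force: [-0.2, 0.2, -0.7]
gripper_width: 0.1
diff 57.91
12.375 [521.9 144.4 204. ] [-90.   0. 110.] [-0.17  0.15 -0.73] [-0.028 -0.023  0.004]
```

View pics/r13.png

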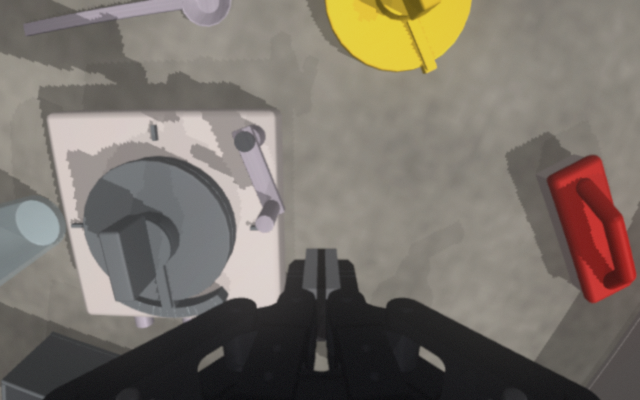

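```bash
python3 -m pendant '0 0 .2 0 0 0 0; 0 0 .4 0 0 0 0; 0 0 .443 0 0 0 0; 0 0 .443 0 0 0 0'; python3 chk.py 14
```

```text
t: 12.92
tool_pos: [522.2, 144.5, 116.1]
tcp_rot: [-90.0, 0.0, 110.0]
wrist_force: [-0.1, 0.1, 0.7]
gripper_width: 0.1
diff 3.24
12.925 [522.2 144.5 116.1] [-90.   0. 110.] [-0.08  0.1   0.72] [-0.02  -0.002 -0.009]
```

View pics/r14.png

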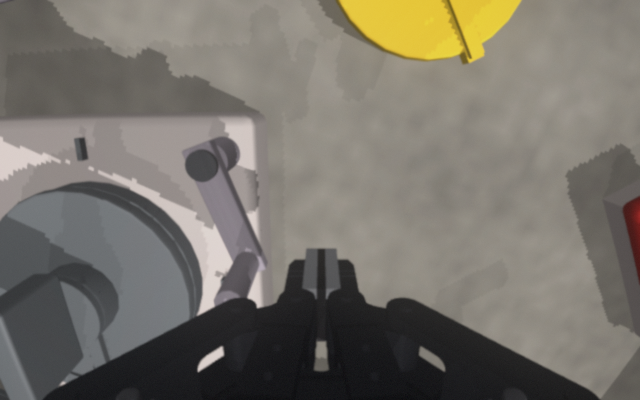

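```bash
python3 -m pendant '0 -.04 0 0 0 0 0; 0 -.075 0 0 0 0 0; 0 -.1 0 -.005 0 0 0; 0 -.125 0 -.01 0 0 0; 0 -.15 0 -.01 0 0 0'; python3 chk.py 15
```

```text
t: 13.6
tool_pos: [534.1, 117.5, 115.7]
tcp_rot: [-90.0, -0.0, 110.0]
wrist_force: [0.3, 1.2, 0.4]
gripper_width: 0.2
diff 8.58
13.6 [534.1 117.5 115.7] [-90.  -0. 110.] [0.35 1.23 0.44] [ 0.237 -0.146 -0.026]
```

View pics/r15.png

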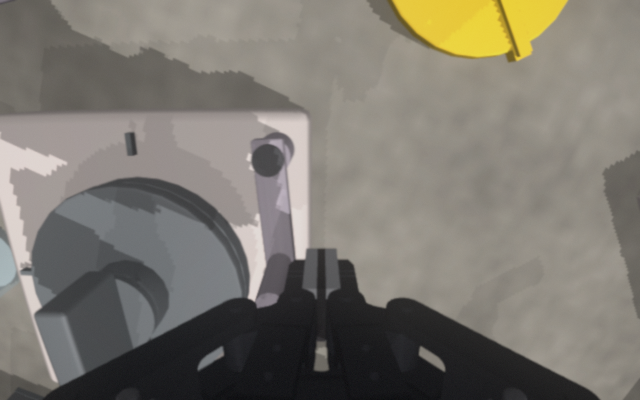

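```bash
python3 -m pendant '0 -.025 0 0 0 0 0; 0 -.05 0 0 0 0 0; 0 -.075 0 .005 0 0 0; 0 -.1 0 .01 0 0 0; 0 -.12 0 .016 0 0 0'; python3 chk.py 16
```

```text
t: 14.28
tool_pos: [539.1, 93.5, 115.7]
tcp_rot: [-90.0, -0.0, 110.0]
wrist_force: [-0.1, 1.0, -0.0]
gripper_width: 0.0
diff 19.99
14.275 [539.1  93.5 115.7] [-90.  -0. 110.] [-0.12  0.96 -0.02] [ 0.173 -0.028  0.005]
```

View pics/r16.png

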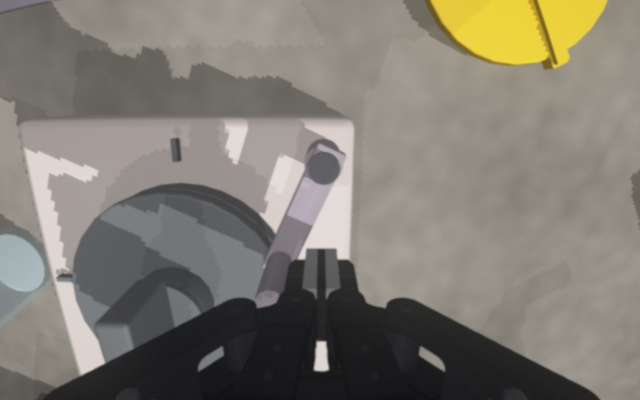

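```bash
python3 -m pendant '0 -.02 0 .01 0 0 0; 0 -.04 0 .02 0 0 0; 0 -.055 0 .03 0 0 0; 0 -.065 0 .035 0 0 0'; python3 chk.py 17
```

```text
t: 14.82
tool_pos: [536.7, 79.1, 115.6]
tcp_rot: [-90.0, -0.0, 110.0]
wrist_force: [-1.3, 0.4, 0.8]
gripper_width: 0.2
diff 12.33
14.825 [536.7  79.1 115.6] [-90.  -0. 110.] [-1.3   0.39  0.85] [0.284 0.263 0.021]
```

```bash
python3 -m pendant '0 -.01 0 0 0 0 0; 0 -.015 0 0 0 0 0'; python3 chk.py 18
```

```text
t: 15.12
tool_pos: [537.6, 76.7, 115.5]
tcp_rot: [-90.0, -0.0, 110.0]
wrist_force: [-4.0, 4.4, 0.9]
gripper_width: -0.2
diff 1.94
15.125 [537.6  76.7 115.5] [-90.  -0. 110.] [-4.03  4.42  0.91] [ 0.673  0.752 -0.023]
```

View pics/r18.png

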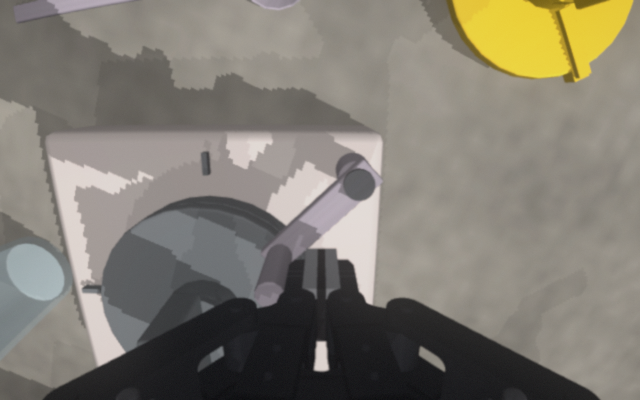

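```bash
python3 -m pendant '0 -.005 0 .005 0 0 0; 0 -.01 0 .01 0 0 0;0 -.01 0 .01 0 0 0'; python3 chk.py 19
```

```text
t: 15.55
tool_pos: [537.2, 76.4, 115.7]
tcp_rot: [-90.1, -0.1, 110.2]
wrist_force: [1.9, 10.0, -4.1]
gripper_width: 0.1
diff 1.1
15.55 [537.2  76.4 115.7] [-9.010e+01 -1.000e-01  1.102e+02] [ 1.86  9.97 -4.05] [ 1.868 -0.238  0.011]
```

```bash
python3 -m pendant '0 .1 0 -.01 0 0 0; 0 .2 0 -.01 0 0 0; 0 .2 -.3 -.01 0 0 0; 0 .2 -.6 -.01 0 0 0; 0 .2 -.7 -.01 0 0 0'; python3 -m pendant '0 -.3 -.1 0 0 0 0; 0 -.5 -.1 0 0 0 0; 0 -.5 -.1 0 0 0 0; 0 -.5 -.1 0 0 0 0'
python3 - <<'E'
from ov import *
st=robot.state(); im=robot.get_image("wrist")[:,:,::-1].copy(); cv2.imwrite("pics/w8.png",im)
for n in("top","scene"): cv2.imwrite(f"pics/{n}8.png",robot.get_image(n)[:,:,::-1])
p=np.load("hp.npy");p[:2]=[592.5,31];p[2]=0
overlay("wrist",im,p,0,"pics/w8ov.png",(0,0,640,400),1.25,dz=-7,rt=wristRt(st),lat=1.3)
a=cv2.imread("pics/scene8.png")[170:270,220:350]
cv2.imwrite("pics/s8c.png",cv2.resize(a,None,fx=5,fy=5,interpolation=cv2.INTER_CUBIC))
E
```

```text
t: 16.23
tool_pos: [526.8, 111.9, 260.1]
tcp_rot: [-90.4, 0.0, 110.0]
wrist_force: [0.3, 0.0, -0.3]
gripper_width: 0.2
t: 16.73
tool_pos: [559.3, 18.6, 275.6]
tcp_rot: [-90.0, -0.0, 110.0]
wrist_force: [0.7, -0.2, -0.1]
gripper_width: 0.2
```

View pics/w8ov.png

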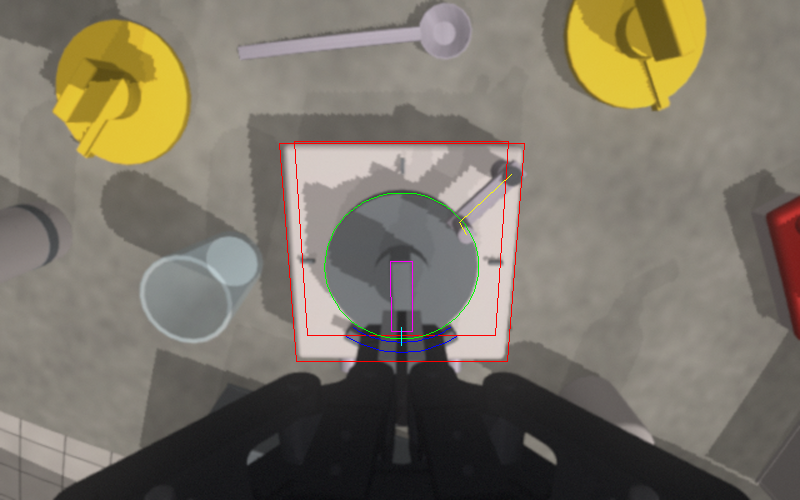

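View pics/s8c.png

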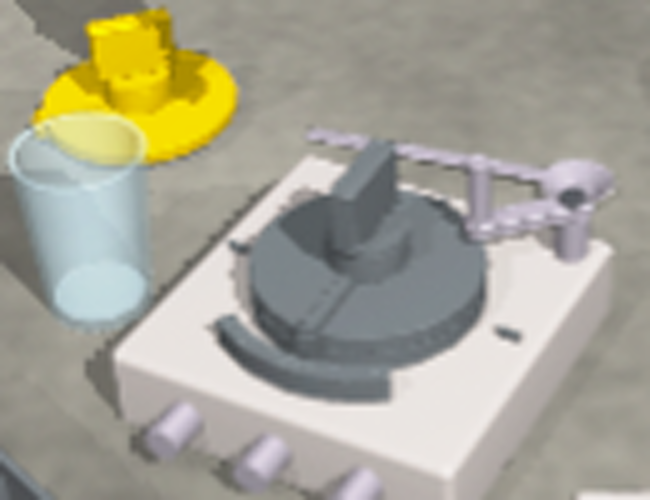

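View pics/top8.png

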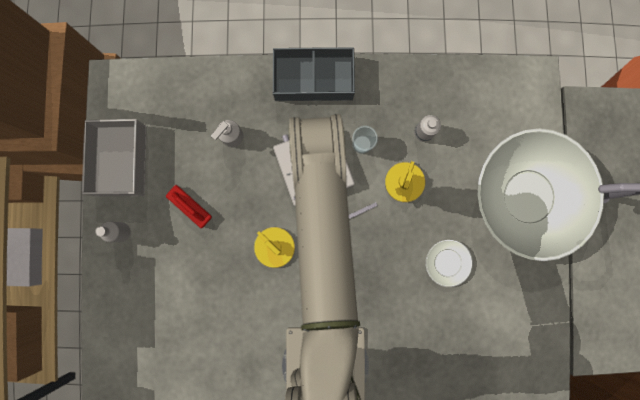

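Run:
```python
from ov import *
a=cv2.imread("pics/w8.png")[110:220,310:440]; cv2.imwrite("pics/w8z.png",cv2.resize(a,None,fx=5,fy=5,interpolation=cv2.INTER_CUBIC))
```

```text
(no output)
```

View pics/w8z.png

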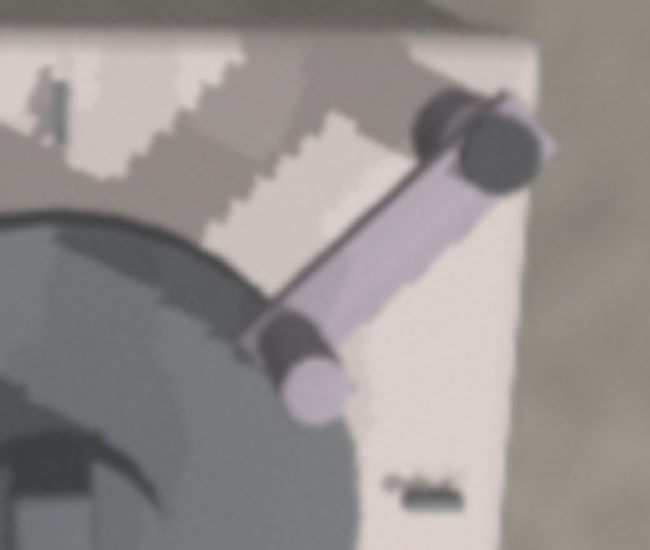

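```bash
python3 -c "
from rig import robot
print(robot.state()['t'],robot.state()['wrist_force']); print(robot.sign_off())"
```

```text
16.875 [-0.06083351  0.15118224 -0.5039257 ]
the job is handed in; nothing more can be done
None
```

I turned the grey selector counter-clockwise, the shorter way, with the jaws loosely around its bar, until it dropped home. Then I swung the latch across its rim to the stop and handed the job in at 16.9 s.

- **Selector:** it went from about −66° of the arc's middle to near the middle and dropped under its own weight. The wrist view shows the disc about 4% smaller, which matches a 7 mm drop. The scene view shows the gap under it gone. I turned about 4° too far before noticing the drop, and the wrist moment then read 0.37 N m. I backed off at once. Sideways force stayed near 1 N throughout the turning.
- **Latch:** it moved at about 1 N and passed over the disc. It then stopped firmly where predicted, at about 6–11 N. The last wrist view shows the arm at −46° in housing axes, which is the 1.3 rad stop, lying over the rim.
- **End state:** the arm is clear of everything with no force reading. Nothing else appears to have moved in the final pictures.
- **Disagreements:** the three cameras differed by about 3 mm on where the unit stands. I worked from the close wrist views and the contact readings.

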